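# Set up the folding reading stand

## Task

Set the notebook up for reading. Swing the stand's wire backrest up and over past upright until it leans back against its stop and stays there by itself; take the notebook out of the wooden holder and stand it on the stand's board, squarely in the middle behind the front lip, still on the same short edge and leaning back on the backrest. Then swing the little keeper arm at the front of the stand up and over past upright so that it rests against the notebook on its own, and leave the other things on the desk where they are.

Things in the scene. Friction and masses are not known exactly. Their poses are not given: they have to be found in the camera images.
- stand: Folding reading stand, fixed, left or right of the holder. Origin on the desk under the middle of its 170 x 170 mm board (top z 18 mm); x to its back (away from the robot, turned up to 12 degrees), y to its left. Front lip on the board: x -55 to -45 mm, y +-75, top z 30 mm. Backrest hinge posts: x -5 to 13, y +-70, 64 mm high.
- stand_seat (a point): Point on the stand at x -30, y 0, z 20 mm: where the middle of the notebook's lower edge belongs, on the board between lip and posts. From there the notebook leans back about 20 degrees until it meets the backrest's bar, with its uppermost 50 mm clear above the bar. Axes as the stand's.
- backrest (a joint): Backrest angle, rad: steel wire frame, 120 g, on a free pivot along the stand's y axis at x 2, z 55 mm. 0: folded, lying level toward the stand's front. Grows as its end bar is lifted up and over to the back: 1.57 upright (balance point; short of it the frame falls back flat), 1.83 on its stop, where it stays by its own weight.
- backrest_bar (a point): Middle of the backrest's straight round end bar (10 mm thick, 124 mm long, along the stand's y axis), 115 mm from the pivot. Folded, it overhangs the board's front edge 55 mm above the desk, with nothing below but the keeper arm at y -50 mm; on the stop it is at x 32, z 166 mm of the stand. It can turn between the fingers.
- keeper (a joint): Keeper arm angle, rad: one 8 mm steel rod with a black paddle, 50 g, on a free pivot along the stand's y axis at x -75, y -50, z 30 mm. 0: lying level toward the front, over the desk. Grows as it is lifted up and over to the back: 1.57 upright (balance point), beyond that it falls on by itself; about 2.2 to 2.5 against the notebook; bare stop 2.75.
- keeper_paddle (a point): Point to hold on the keeper's black paddle, 85 mm from its pivot, 30 mm above the desk while folded. The paddle is 40 mm long (60 to 100 mm from the pivot), 14 mm wide across the stand's y axis and 8 mm thick; held by its two 14 mm sides it can turn between the fingers.
- holder: Wooden book holder, fixed: foot 100 x 110 x 12 mm, origin on the desk under its middle, two upright walls (110 mm wide, top 56 mm above the desk) with a 19 mm slot between them along its y axis; axes within about 12 degrees of the world's.
- notebook: Black notebook, 208 mm high, 146 wide, 12 thick to grip, 0.2 to 0.33 kg, standing on a short edge in the holder's slot, 12 mm above the desk, covers facing the robot and away. Its x axis points up along its height, y along its width, z across its thickness toward the robot. Only its lowest 45 mm are in the slot; grip it across the thickness at the middle of its upper edge.
- notebook_foot (a point): Middle (of width and thickness) of the notebook's lower short edge.
- notebook_head (a point): Middle (of width and thickness) of the notebook's upper short edge, 208 mm from notebook_foot.
- eraser: Bystander: block eraser in a blue sleeve, 20 x 42 x 12 mm, about 10 cm in front of the holder; origin under its middle.
- pencil_sharpener: Bystander: small red pencil sharpener, 16 x 26 x 15 mm, about 10 cm in front of the holder; origin under its middle.
- pencil: Bystander: yellow pencil, 165 mm long, 7 mm thick, lying on the thin cutting mat behind the stand; origin under its middle.

How it is judged:
By the outcome, as a careful person would: the job done as asked, in the order asked, and still so for the second after the job is handed in, with the robot touching nothing.
It also fails if it takes over 72 s, if anything falls off the work surface, if the arm or the gripper's body presses on something with over 40 N, if the wrist force passes 120 N, or if a joint passes its speed limit or range.

## Robot

A 7-joint arm with a two-finger parallel gripper is mounted at the origin on a cart in front of the work surface, level with it; the furniture and walls round the work are solid. World frame = base frame: x ahead of the robot, y to its left, z up, the work surface at z = 0. Lengths are in m, angles in rad, forces in N, time in s.
With the tool pointing down it reaches from about 0.425 to 0.925 m from the base axis. Payload 6.8 kg.
Tool frame: the origin (TCP) lies at the very end of the fingers, on their centre line; the grasp point (between the pads) lies 19 mm behind it; z points along the fingers, y is the line along which they close (so a half turn about z gives the same grasp; the last joint's range is limited). The gripper opens to 85 mm and grips with 20 to 120 N. Pads are 22 mm wide; open, the fingers measure 114 mm over their backs; the gripper's body (76 mm by 85 mm) begins 54 mm behind the grasp point. The pads swing forward as they close: fully open they stand 13 mm farther back than shut.
Start: joints at [-0.108, 0.477, 0.022, 1.555, -0.011, 1.109, -0.083], TCP at [0.675, 0, 0.231] pointing down, gripper open.
Joint ranges: [-2.96, 2.96], [-0.34, 2.1], [-1.41, 1.46], [0.24, 2.44], [-1.37, 4.51], [0.17, 1.92], [-2.96, 2.96]. Speed limits (rad/s): [2.39, 2.39, 3.14, 3.14, 3.14, 3.14, 3.14].

## Interface

Orientations are given as a unit quaternion [w, x, y, z].
In Python, from station import get_obs, read_camera, hand_in gives the robot as it stands.
- The arm moves only by the tool arm_command, never from a script. Its argument "commands" is one flat list of numbers, 7 for each row, row after row: the shift along the tool's x, y, z in m, then the turn, a rotation vector about the tool's x, y, z in degrees, then the opening, from 0 (shut) to 1 (fully open). In form: [tx, ty, tz, rx, ry, rz, fingers, tx, ty, tz, rx, ry, rz, fingers, ...]. A call has 1 to 8 rows; each row is the pose to reach, as a shift and turn from the pose commanded when the call began, along the tool's axes at that moment; what a row does not reach only later rows make up. A row lasts 1/10 s, in which the tool goes at most 50 mm and 8.59 degrees, less where a joint would pass 70% of its speed; a pose out of reach is approached as far as the arm can. A call with a gripper value outside its range is refused whole. The fingers move at their own pace and stop on an object; "force" is the grip in N (left out, the last holds). Time passes only in rows, so rows that repeat a pose let the fingers close. It gives the time, the measured TCP pose, the force, the opening and the grip force at its end, in the units of the state.
- get_obs(): the state, without advancing time (a new reading comes with each control period).
- read_camera(name): name is "scene" or "side" or "wrist"; returns a dict with "img" (384x512x3 uint8, red, green, blue), "camera_matrix" (3x3 intrinsics, pixels), "pose" (4x4, takes a point from camera to world coordinates). Camera axes: x right, y down, z forward; pixel columns grow to the right and rows downward; lengths in m; the calibration is good to about 2 mm. The wrist camera is an equidistant fisheye: a pixel r from the principal point sees the ray r / f radians off the axis. A picture is of the moment at which its call begins. There is no depth.
- hand_in(): hands the job in; it is judged then, once.
The state is a dict: "t": time; "q": joint angles; "joint_vel": joint speeds; "joint_torque": joint torques, N m; "eef_pos": TCP position; "tool_rot": TCP orientation; "contact_force": force on the tool from outside, world axes, zero at the start; "torque": the same for the moment, N m; "gripper_width": opening from 0.0 (shut) to 1.0 (fully open); "grasp_force": force on a finger pad.
Only numpy, scipy, OpenCV 4.12 (cv2) and the standard library are available. Lean on these libraries where they do the work, as an engineer would, in place of code of your own. Each camera call takes 0.05 s, during which the arm holds its last target. There are 200 camera calls.

## Working session

There is one attempt and no reset: what is moved stays moved. The work goes in short steps, Python scripts to look and compute and a tool call to move; the robot and the scene stay as the last step left them, time stands still between calls to the robot, and variables do not carry over. Pictures are saved under pics/ and viewed, at most 10 in all, crops included, and the job is handed in when it is done.

Besides the shell and the picture viewer there is one more tool, called after "Request:" by a JSON object that holds its "fn" and its "kwargs". arm_command: Moves the arm, as the interface text tells. Its arguments: {"type":"object","properties":{"commands":{"type":"array","items":{"type":"number"}},"force":{"type":"number"}},"required":["commands"]}

```bash
ls; mkdir -p pics
cat > h.py <<'E'
import numpy as np, cv2
from station import get_obs, read_camera, hand_in
from scipy.spatial.transform import Rotation as R
def shot(n,f):
    c=read_camera(n); cv2.imwrite(f'pics/{f}.png',c['img'][:,:,::-1]); np.savez(f'pics/{f}.npz',K=c['camera_matrix'],T=c['pose'],img=c['img']); return c
E
python3 - <<'E'
from h import *
o=get_obs(); print(o)
a=shot('scene','s0'); b=shot('side','d0'); c=shot('wrist','w0')
for x in (a,b,c): print(np.round(x['camera_matrix'],1).tolist(),np.round(x['pose'],3).tolist())
im=cv2.imread('pics/s0.png');im2=cv2.imread('pics/d0.png')
cv2.imwrite('pics/v0.png',cv2.resize(im,(800,600)));cv2.imwrite('pics/v1.png',cv2.resize(im2,(800,600)))
E
```

```text
pics
{'t': 0.0, 'q': array([-0.1081268 ,  0.47777488,  0.02234679,  1.55650911, -0.01146028,
        1.10928608, -0.083062  ]), 'joint_vel': array([ 1.08578289e-03, -1.39280673e-04,  9.70440876e-04, -1.05741301e-03,
        7.21064193e-05, -8.22495845e-04, -1.01643072e-03]), 'joint_torque': array([-5.45967814e-04, -5.96443820e+01,  1.60769675e+00, -2.81194621e+01,
        1.24063640e-02,  9.39900521e-03,  2.20753498e-05]), 'eef_pos': array([ 6.74383310e-01, -1.53694999e-05,  2.30318431e-01]), 'tool_rot': array([-5.88576674e-04,  7.07072093e-01,  7.07140863e-01, -7.13083372e-04]), 'contact_force': array([ 0.28875744,  0.92442101, -0.70924769]), 'torque': array([-0.03445573,  0.02586086, -0.06422069]), 'grasp_force': 0.0, 'gripper_width': 1.0004319698472408}
[[351.4, 0.0, 247.7], [0.0, 351.4, 189.2], [0.0, 0.0, 1.0]] [[-0.775, -0.313, 0.548, 0.141], [-0.631, 0.42, -0.652, 0.562], [-0.026, -0.852, -0.523, 0.587], [0.0, 0.0, 0.0, 1.0]]
[[467.4, 0.0, 251.2], [0.0, 467.4, 191.5], [0.0, 0.0, 1.0]] [[0.997, 0.067, -0.046, 0.639], [0.078, -0.64, 0.765, -0.703], [0.022, -0.766, -0.643, 0.763], [0.0, 0.0, 0.0, 1.0]]
[[297.3, 0.0, 257.6], [0.0, 297.3, 193.9], [0.0, 0.0, 1.0]] [[1.0, -0.0, -0.001, 0.675], [-0.0, -0.949, -0.314, 0.082], [-0.001, 0.314, -0.949, 0.373], [0.0, 0.0, 0.0, 1.0]]
```

View pics/v0.png

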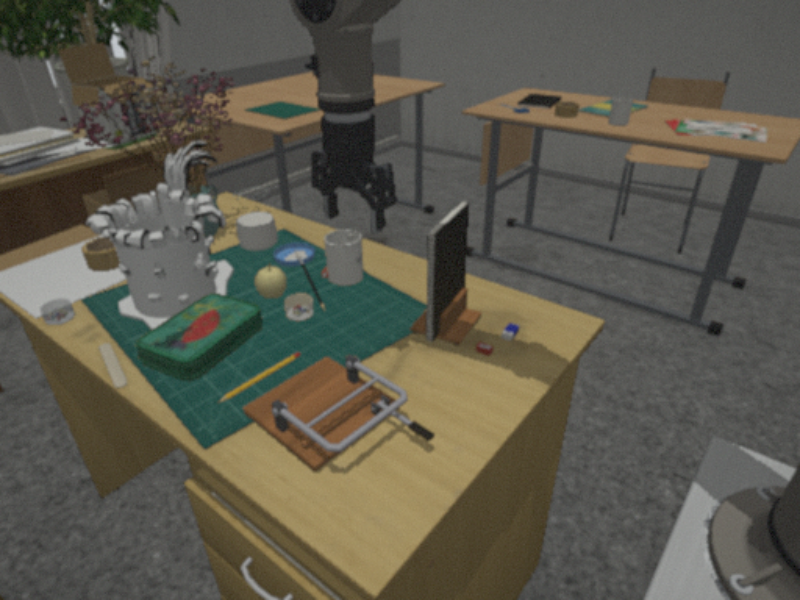

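View pics/v1.png

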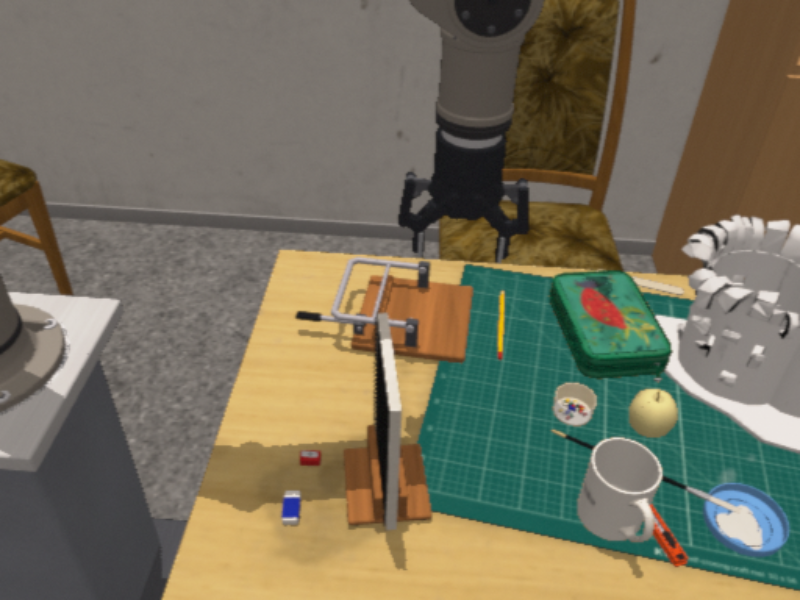

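The overview shows the stand on the left (+y) with its backrest folded toward the robot. The notebook is in the holder on the right, and the bystanders are in front of it. I'll enlarge crops of both.

Run:
```python
from h import *
def crop(f,x0,x1,y0,y1,k):
    im=cv2.imread(f'pics/{f}.png')[y0:y1,x0:x1]; im=cv2.resize(im,None,fx=k,fy=k,interpolation=cv2.INTER_CUBIC)
    for x in range(((x0+9)//10)*10,x1,10): cv2.putText(im,str(x),((x-x0)*k,8),0,.3,(255,255,255),1); cv2.line(im,((x-x0)*k,9),((x-x0)*k,13),(0,255,255),1)
    for y in range(((y0+9)//10)*10,y1,10): cv2.putText(im,str(y),(6,(y-y0)*k+3),0,.3,(255,255,255),1); cv2.line(im,(0,(y-y0)*k),(5,(y-y0)*k),(0,255,255),1)
    return im
def stack(a,b,ax):
    n=max(a.shape[1-ax],b.shape[1-ax])
    p=lambda i: cv2.copyMakeBorder(i,0,(n-i.shape[0]) if ax==1 else 0,0,(n-i.shape[1]) if ax==0 else 0,0)
    return np.concatenate([p(a),p(b)],ax)
a=stack(crop('s0',150,285,224,299,4),crop('d0',185,310,160,232,4),0); print(a.shape); cv2.imwrite('pics/v2.png',a)
a=stack(crop('s0',258,338,125,240,5),crop('d0',175,280,195,340,4),1)[:600]; print(a.shape); cv2.imwrite('pics/v3.png',a[:, :800])
```

```text
(588, 540, 3)
(580, 820, 3)
```

View pics/v2.png

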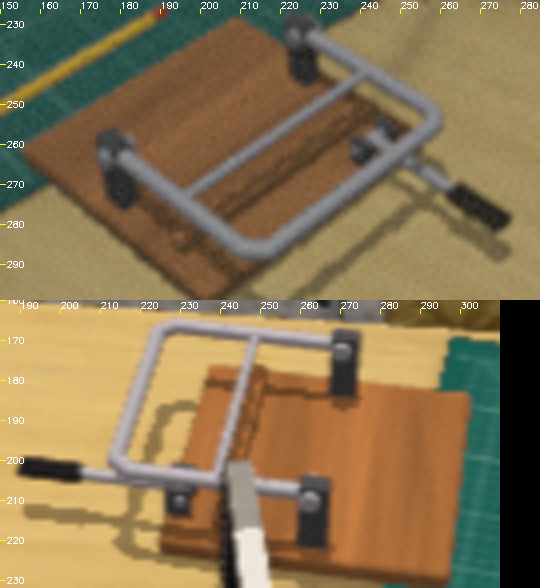

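View pics/v3.png

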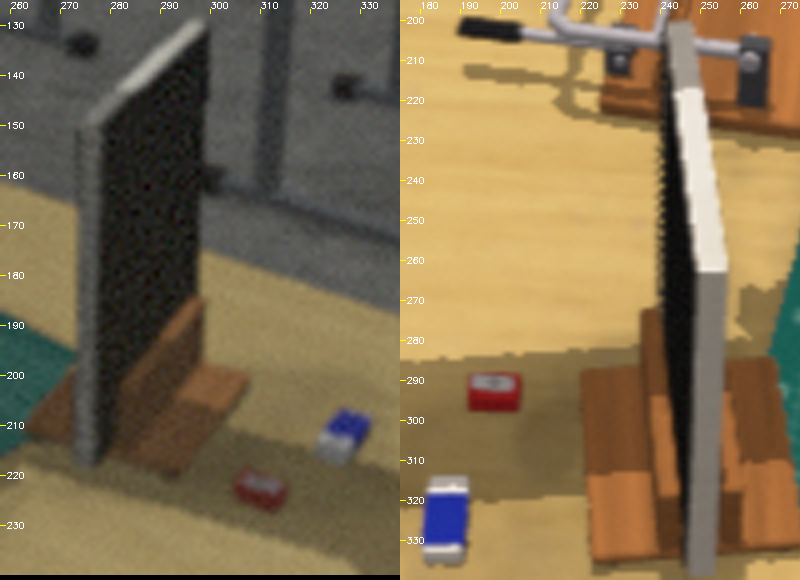

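The stand crop shows the bar corners at scene (212.6, 288.4) and (261.8, 252), and at side (225.8, 166.5) and (213.8, 201). The paddle tip is at scene (276, 278) and side (190, 201). The notebook crop shows the top corners at scene (278.6, 149.4) and (299.6, 129.4), and at side (249.3, 262.8) and (241.8, 200.5). Next I'll fit the poses.

```bash
cat > fit.py <<'E'
from h import *
from scipy.optimize import least_squares
C={k:np.load(f'pics/{f}.npz') for k,f in (('s','s0'),('d','d0'))}
def proj(k,P):
    T=C[k]['T'];K=C[k]['K']; p=(np.atleast_2d(P)-T[:3,3])@T[:3,:3]; q=p@K.T; return q[:,:2]/q[:,2:]
def rig(v,P): # x,y,yaw,dz
    c,s=np.cos(v[2]),np.sin(v[2]); P=np.array(P,float); return np.c_[v[0]+c*P[:,0]-s*P[:,1],v[1]+s*P[:,0]+c*P[:,1],P[:,2]+v[3]]
def fit(obs,v0,name):
    f=lambda v: np.concatenate([(proj(k,rig(v,[P]))[0]-np.array(u)+.38) for k,P,u in obs])
    r=least_squares(f,v0,loss='soft_l1'); print(name,np.round(r.x,4),'yaw deg',np.rad2deg(r.x[2]).round(2)); print(np.round(f(r.x).reshape(-1,2),1).tolist()); return r.x
b=.085
st=[('s',(b,b,.018),(156.3,262)),('s',(b,-b,.018),(210.5,228.3)),('d',(b,b,.018),(302.5,183)),('d',(b,-b,.018),(297.5,231.5)),('d',(-b,-b,.018),(225.5,223.3)),('d',(-b,b,.018),(237,176.5))]
fit(st,[.7,.25,0,0],'board')
bar=[('s',(-.113,.062,.055),(212.6,288.4)),('s',(-.113,-.062,.055),(261.8,252)),('d',(-.113,.062,.055),(225.8,166.5)),('d',(-.113,-.062,.055),(213.8,201))]
fit(bar,[.7,.25,0,0],'bar')
kp=[('s',(-.135,-.05,.03),(263,271.5)),('s',(-.175,-.05,.03),(276.3,278.5)),('d',(-.175,-.05,.03),(189.8,201.5)),('d',(-.135,-.05,.03),(205.5,202.8))]
fit(kp,[.7,.25,0,0],'keeper')
fit(st+bar+kp,[.7,.25,0,0],'all')
h,w=.006,.073
nb=[('s',(-h,w,.22),(278.6,149.4)),('s',(h,w,.22),(273.6,148.2)),('s',(-h,-w,.22),(299.6,129.4)),('s',(h,-w,.22),(297,128)),
('s',(-h,w,.012),(278.4,217.4)),('s',(h,w,.012),(273.4,217)),
('d',(-h,-w,.22),(249.25,262.75)),('d',(h,-w,.22),(256.5,262.5)),('d',(-h,w,.22),(241.75,200.5)),('d',(h,w,.22),(248,200.5)),('d',(-h,-w,.012),(246.75,338.75)),('d',(h,-w,.012),(253.75,339.5))]
fit(nb,[.7,-.1,0,0],'nb')
E
python3 fit.py
```

```text
board [ 0.6221  0.1502 -0.0673 -0.0041] yaw deg -3.86
[[-0.6, -0.4], [-0.9, -0.2], [-0.1, 1.7], [0.2, -0.2], [-1.4, -0.7], [-0.4, 1.1]]
bar [ 6.231e-01  1.522e-01 -1.085e-01  3.000e-04] yaw deg -6.22
[[2.6, -1.6], [-3.6, 4.1], [0.1, 1.0], [-0.1, -1.8]]
keeper [ 0.6203  0.1598 -0.0326  0.0022] yaw deg -1.87
[[-0.6, -0.8], [0.7, 0.8], [-0.4, -0.1], [0.6, 0.1]]
all [ 0.6224  0.1516 -0.0827 -0.0011] yaw deg -4.74
[[-1.2, -1.6], [-0.7, -0.9], [0.6, 0.9], [-0.2, -1.2], [-1.6, -2.5], [0.4, -0.4], [4.7, -1.6], [-2.8, 3.5], [-1.1, 2.2], [-0.1, -0.2], [-0.2, -0.0], [0.5, 2.1], [-0.2, 0.7], [0.5, 1.5]]
nb [ 0.6032 -0.1552  0.1781  0.0016] yaw deg 10.2
[[-0.2, -0.2], [0.3, 0.0], [1.1, -0.7], [-0.4, 0.0], [-1.4, 0.9], [-0.4, 0.1], [-0.2, 0.3], [0.4, 0.1], [-0.6, -0.2], [-0.0, -0.5], [0.2, 1.0], [-0.2, -0.2]]
```

Request:
{"fn": "arm_command", "kwargs": {"commands": [0.03,-0.03,0.012,0,0,1,0.5,0.06,-0.06,0.024,0,0,2,0.5,0.09,-0.09,0.036,0,0,3,0.5,0.12,-0.12,0.048,0,0,4,0.5,0.15,-0.15,0.06,0,0,4.7,0.5,0.16,-0.165,0.07,0,0,4.7,0.5,0.16,-0.165,0.07,0,0,4.7,0.5]}}

```text
t: 0.85
eef_pos: [0.5065, 0.1621, 0.1599]
tool_rot: [-0.001, 0.734, 0.679, -0.002]
contact_force: [-0.4, 0.1, -0.1]
gripper_width: 0.504
grasp_force: 0.0
```

Run:
```python
from h import *
c=shot('wrist','w1'); im=cv2.imread('pics/w1.png'); im=cv2.resize(im,(800,600),interpolation=cv2.INTER_CUBIC)
cv2.imwrite('pics/v4.png',im); print(get_obs()['eef_pos'],np.round(c['pose'],3).tolist())
```

```text
[0.50879888 0.16063224 0.16079326] [[0.997, -0.072, -0.027, 0.514], [-0.077, -0.946, -0.314, 0.243], [-0.003, 0.315, -0.949, 0.302], [0.0, 0.0, 0.0, 1.0]]
```

View pics/v4.png

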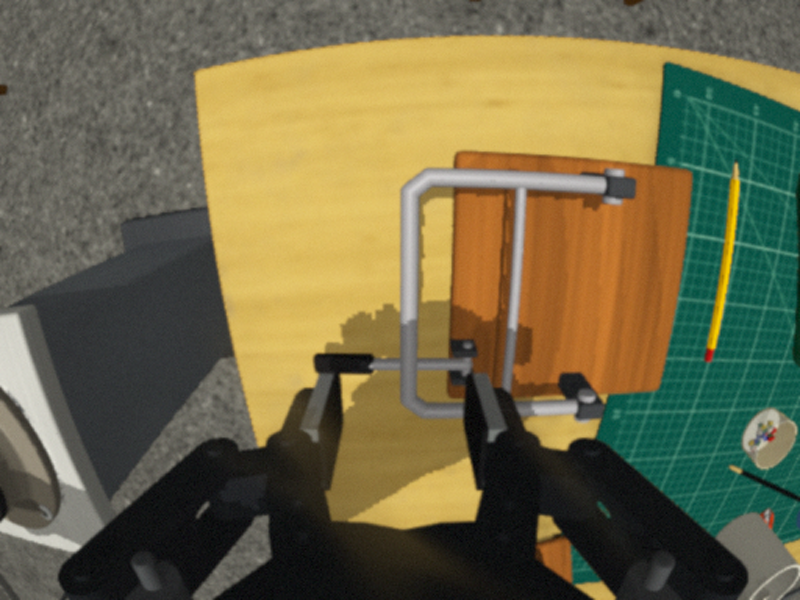

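The wrist view shows the bar's centre line at column 410, rows 195–395. The board corners are at (457,153), (692,170), (661,390) and (450,397), and the paddle runs from (316,362) to (372,364). I'll add these to the fit.

```bash
cat > fit2.py <<'E'
import fit; from fit import *
W=np.load('pics/w1.npz')
_p=fit.proj
def proj(k,P):
    if k!='w': return _p(k,P)
    T=W['T'];K=W['K']; p=(np.atleast_2d(P)-T[:3,3])@T[:3,:3]
    n=np.linalg.norm(p[:,:2],axis=1); th=np.arctan2(n,p[:,2]); return K[:2,2]+K[0,0]*(th/n)[:,None]*p[:,:2]
fit.proj=proj
w=lambda P,u:('w',P,(u[0]/1.5625,u[1]/1.5625))
st+=[w((-b,b,.018),(457,153)),w((b,b,.018),(692,170)),w((b,-b,.018),(661,390)),w((-b,-b,.018),(450,397))]
kp+=[w((-.175,-.05,.03),(316,362)),w((-.135,-.05,.03),(372,364))]
print('-----')
fit.fit(st,[.6,.15,0,0],'board'); fit.fit(kp,[.6,.15,0,0],'kp')
for a in (.057,.062,.066):
    bb=[(k,(P[0],np.sign(P[1])*a,P[2]),u) for k,P,u in bar]+[w((-.113,a,.055),(409,179)),w((-.113,-a,.055),(410,407))]
    v=fit.fit(bb,[.6,.15,0,0],f'bar{a}')
v=fit.fit(st+kp+bb,[.6,.15,0,0],'all')
E
python3 fit2.py | sed '1,/-----/d'
```

```text
Traceback (most recent call last):
  File "fit2.py", line 3, in <module>
    _p=fit.proj
       ^^^^^^^^
AttributeError: 'function' object has no attribute 'proj'
```

```bash
sed -i '1s/.*/import fit as F; from fit import */; s/fit\.proj/F.proj/; s/fit\.fit(/F.fit(/g' fit2.py
python3 fit2.py | sed '1,/-----/d'
```

```text
board [ 0.624   0.1517 -0.072  -0.0048] yaw deg -4.12
[[-1.5, -0.3], [-1.6, 0.0], [0.8, 1.8], [0.8, -0.3], [-0.6, -1.0], [0.6, 0.9], [-0.5, -0.2], [0.1, 0.2], [-1.1, -0.5], [-0.1, 1.5]]
kp [ 0.6226  0.1519 -0.0886  0.001 ] yaw deg -5.07
[[-0.5, -0.4], [0.2, 1.8], [-0.2, -0.3], [0.6, 0.5], [-1.9, 0.3], [1.1, -0.0]]
bar0.057 [ 0.6232  0.1592 -0.0741  0.0058] yaw deg -4.25
[[3.9, -3.5], [-6.7, 3.7], [-1.1, -0.4], [1.2, -5.7], [0.3, 7.6], [-0.4, -11.9]]
bar0.062 [ 0.6231  0.157  -0.0731  0.0043] yaw deg -4.19
[[3.0, -2.2], [-4.5, 2.5], [-0.9, -0.6], [0.6, -3.2], [0.3, 4.2], [-0.3, -5.9]]
bar0.066 [ 0.6231  0.1554 -0.0721  0.0031] yaw deg -4.13
[[2.2, -1.1], [-2.8, 1.6], [-0.7, -0.7], [0.2, -1.2], [0.3, 1.3], [-0.2, -1.4]]
all [ 0.6229  0.1529 -0.0756 -0.0012] yaw deg -4.33
[[-1.8, -1.1], [-1.5, -0.7], [0.6, 0.4], [0.4, -1.7], [-1.1, -2.7], [0.3, -0.5], [-1.0, -1.7], [1.3, -0.3], [-0.6, 0.4], [-1.1, 2.1], [-0.6, -0.1], [0.2, 2.0], [0.1, 0.8], [0.9, 1.5], [-0.6, 0.6], [2.2, -0.3], [3.1, -0.2], [-2.1, 2.6], [-0.7, 1.2], [-0.0, 0.8], [0.6, 3.6], [-0.4, -1.7]]
```

Request:
{"fn": "arm_command", "kwargs": {"commands": [0,0.001,0.03,0,0,-0.5,0.5,0,0.001,0.06,0,0,-0.5,0.5,0,0.001,0.09,0,0,-0.5,0.5,0,0.001,0.11,0,0,-0.5,0.5,0,0.001,0.123,0,0,-0.5,0.5,0,0.001,0.123,0,0,-0.5,0.5,0,0.001,0.123,0,0,-0.5,0,0,0.001,0.123,0,0,-0.5,0], "force": 40}}

```text
t: 1.7
eef_pos: [0.5121, 0.16, 0.0395]
tool_rot: [0.0, 0.733, 0.681, 0.001]
contact_force: [-10.9, 0.3, 3.7]
gripper_width: 0.168
grasp_force: 7.2
```

Request:
{"fn": "arm_command", "kwargs": {"commands": [0,0,0,0,0,0,0,0,0,0,0,0,0,0,0,0,0,0,0,0,0]}}

```text
t: 2.0
eef_pos: [0.5094, 0.1602, 0.0393]
tool_rot: [-0.001, 0.732, 0.681, -0.001]
contact_force: [-5.7, -0.2, 6.7]
gripper_width: 0.095
grasp_force: 39.0
```

Request:
{"fn": "arm_command", "kwargs": {"commands": [0,0.0006,-0.0115,0,0,0,0,0,0.0051,-0.034,0,0,0,0,0,0.0141,-0.0551,0,0,0,0,0,0.027,-0.0741,0,0,0,0,0,0.0435,-0.0901,0,0,0,0,0,0.0628,-0.1025,0,0,0,0,0,0.0842,-0.1108,0,0,0,0]}}

```text
t: 2.7
eef_pos: [0.595, 0.1534, 0.153]
tool_rot: [0.0, 0.733, 0.681, 0.0]
contact_force: [3.0, -0.2, -11.6]
gripper_width: 0.102
grasp_force: 39.0
```

Request:
{"fn": "arm_command", "kwargs": {"commands": [0,0.0115,-0.0025,0,0,0,0,0,0.0227,-0.0039,0,0,0,0,0,0.0399,-0.0038,0,0,0,0,0,0.0513,-0.0024,0,0,0,0,0,0.058,-0.001,0,0,0,0,0,0.0595,-0.0005,0,0,0,0,0,0.0595,-0.0005,0,0,0,0]}}

```text
t: 3.4
eef_pos: [0.6535, 0.1488, 0.1512]
tool_rot: [-0.0, 0.733, 0.681, -0.001]
contact_force: [-8.5, -3.5, 13.7]
gripper_width: 0.097
grasp_force: 42.7
```

Request:
{"fn": "arm_command", "kwargs": {"commands": [0,0,0,0,0,0,0.2,0,0,0,0,0,0,0.3,0,0,0,0,0,0,0.4,0,0,-0.02,0,0,0,0.4,0,0,-0.06,0,0,0,0.4,0,0,-0.1,0,0,0,0.4,0,0,-0.14,0,0,0,0.4,0,0,-0.15,0,0,0,0.4]}}

```text
t: 4.2
eef_pos: [0.6566, 0.1501, 0.3052]
tool_rot: [0.002, 0.733, 0.681, 0.004]
contact_force: [-0.1, -0.3, 0.8]
gripper_width: 0.399
grasp_force: 0.0
```

Run:
```python
from h import *
a=shot('scene','s1'); b=shot('side','d1')
o=get_obs(); print(o['eef_pos'],o['t'],np.round(o['contact_force'],1))
x=cv2.resize(a['img'][190:310,140:300],None,fx=2.5,fy=2.5);y=cv2.resize(b['img'][110:230,180:340],None,fx=2.5,fy=2.5)
cv2.imwrite('pics/v5.png',np.hstack([x,y])[:,:,::-1])
```

```text
[0.65544284 0.14980548 0.30179519] 4.3 [-0.3 -0.5 -0.7]
```

View pics/v5.png

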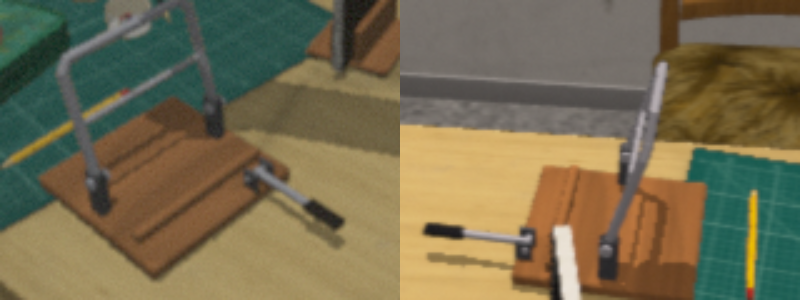

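The backrest is resting on its stop in both views, with nothing else disturbed. Now for the notebook.

Request:
{"fn": "arm_command", "kwargs": {"commands": [-0.044,-0.0042,0,0,0,-2,0.5,-0.088,-0.0084,0,0,0,-4,0.5,-0.132,-0.0126,0,0,0,-6,0.5,-0.176,-0.0168,0,0,0,-8,0.5,-0.22,-0.021,0,0,0,-10,0.5,-0.264,-0.0252,0,0,0,-12,0.5,-0.3,-0.029,0,0,0,-14.4,0.5,-0.308,-0.0294,0,0,0,-14.4,0.5]}}

```text
t: 5.1
eef_pos: [0.5998, -0.1618, 0.2973]
tool_rot: [-0.001, 0.644, 0.765, -0.002]
contact_force: [-0.7, 0.6, -0.0]
gripper_width: 0.506
grasp_force: 0.0
```

Run:
```python
from h import *
c=shot('wrist','w2'); o=get_obs(); print(o['eef_pos'],R.from_quat(o['tool_rot'],scalar_first=True).as_matrix().round(4).tolist())
cv2.imwrite('pics/v6.png',cv2.resize(c['img'][:,:,::-1],(800,600),interpolation=cv2.INTER_CUBIC))
# expected corners of notebook top
exec(open('fit2.py').read().split("print('-----')")[0].replace('w1','w2'))
v=[.6032,-.1552,.1781,.0016]
print((proj('w',rig(v,[(-h,w_,.22) for w_ in (.073,-.073)]+[(h,w_,.22) for w_ in (.073,-.073)]))*1.5625).round(0).tolist())
```

```text
[ 0.60036921 -0.16053285  0.29737774] [[-0.1705, 0.9854, -0.0036], [0.9854, 0.1705, -0.0015], [-0.0008, -0.0038, -1.0]]
board [ 0.6221  0.1502 -0.0673 -0.0041] yaw deg -3.86
[[-0.6, -0.4], [-0.9, -0.2], [-0.1, 1.7], [0.2, -0.2], [-1.4, -0.7], [-0.4, 1.1]]
bar [ 6.231e-01  1.522e-01 -1.085e-01  3.000e-04] yaw deg -6.22
[[2.6, -1.6], [-3.6, 4.1], [0.1, 1.0], [-0.1, -1.8]]
keeper [ 0.6203  0.1598 -0.0326  0.0022] yaw deg -1.87
[[-0.6, -0.8], [0.7, 0.8], [-0.4, -0.1], [0.6, 0.1]]
all [ 0.6224  0.1516 -0.0827 -0.0011] yaw deg -4.74
[[-1.2, -1.6], [-0.7, -0.9], [0.6, 0.9], [-0.2, -1.2], [-1.6, -2.5], [0.4, -0.4], [4.7, -1.6], [-2.8, 3.5], [-1.1, 2.2], [-0.1, -0.2], [-0.2, -0.0], [0.5, 2.1], [-0.2, 0.7], [0.5, 1.5]]
nb [ 0.6032 -0.1552  0.1781  0.0016] yaw deg 10.2
[[-0.2, -0.2], [0.3, 0.0], [1.1, -0.7], [-0.4, 0.0], [-1.4, 0.9], [-0.4, 0.1], [-0.2, 0.3], [0.4, 0.1], [-0.6, -0.2], [-0.0, -0.5], [0.2, 1.0], [-0.2, -0.2]]
[[397.0, 159.0], [400.0, 432.0], [423.0, 159.0], [422.0, 432.0]]
```

View pics/v6.png

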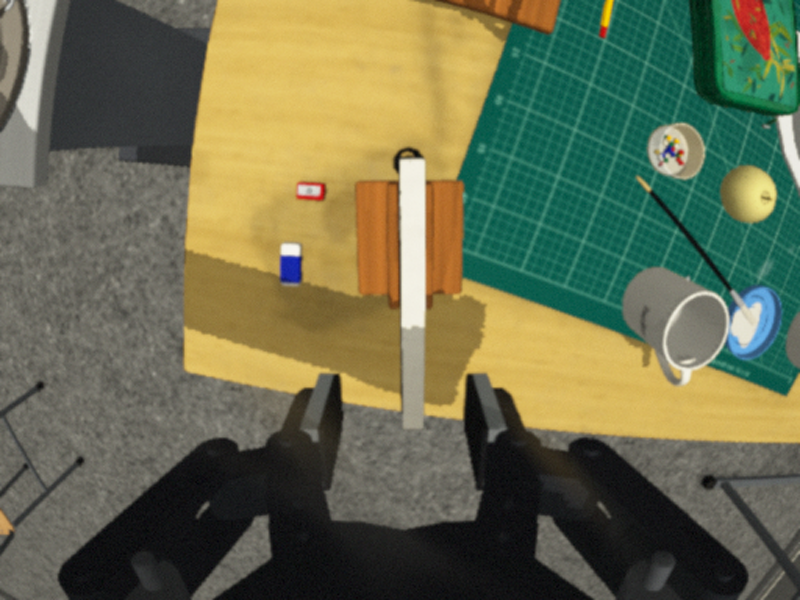

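The wrist view shows the notebook's top at (400–424, 160) to (402–423, 430). That matches the predicted corners to within about 2 px, so I'm going down to grip it.

Request:
{"fn": "arm_command", "kwargs": {"commands": [0.0047,0.0039,0.02,0,0,0,0.5,0.0047,0.0039,0.05,0,0,0,0.5,0.0047,0.0039,0.08,0,0,0,0.5,0.0047,0.0039,0.1,0,0,0,0.5,0.0047,0.0039,0.112,0,0,0,0.5,0.0047,0.0039,0.113,0,0,0,0.5,0.0047,0.0039,0.113,0,0,0,0,0.0047,0.0039,0.113,0,0,0,0], "force": 60}}

```text
t: 5.95
eef_pos: [0.6063, -0.1502, 0.1878]
tool_rot: [0.001, 0.641, 0.767, 0.001]
contact_force: [0.6, -0.8, -0.2]
gripper_width: 0.17
grasp_force: 0.0
```

Request:
{"fn": "arm_command", "kwargs": {"commands": [0,0,0,0,0,0,0,0,0,0,0,0,0,0,0,0,0,0,0,0,0]}}

```text
t: 6.25
eef_pos: [0.606, -0.1504, 0.1879]
tool_rot: [0.001, 0.641, 0.767, 0.001]
contact_force: [-1.4, -0.0, 5.9]
gripper_width: 0.128
grasp_force: 60.0
```

Request:
{"fn": "arm_command", "kwargs": {"commands": [0,0,-0.008,0,0,0,0,0,0,-0.022,0,0,0,0,0,0,-0.042,0,0,0,0,0,0,-0.064,0,0,0,0,0,0,-0.084,0,0,0,0,0,0,-0.098,0,0,0,0,0,0,-0.1,0,0,0,0]}}

```text
t: 6.95
eef_pos: [0.6065, -0.1506, 0.2892]
tool_rot: [0.002, 0.642, 0.767, 0.001]
contact_force: [0.5, -0.3, -3.1]
gripper_width: 0.13
grasp_force: 58.9
```

Run:
```python
from h import *
o=get_obs(); print(o['eef_pos'],o['q'].round(2),o['gripper_width'],o['contact_force'].round(1),R.from_quat(o['tool_rot'],scalar_first=True).as_matrix().round(4).tolist())
```

```text
[ 0.60646329 -0.1505752   0.28915077] [ 0.11  0.35  0.05  1.62 -0.02  1.17  0.34] 0.13000593608759212 [ 0.5 -0.3 -3.1] [[-0.1769, 0.9842, 0.0039], [0.9842, 0.1769, -0.0006], [-0.0013, 0.0038, -1.0]]
```

Request:
{"fn": "arm_command", "kwargs": {"commands": [0.02,0.003,0,0,0,1,0,0.06,0.008,0,0,0,3,0,0.105,0.014,0,0,0,5,0,0.15,0.02,0,0,0,7,0,0.195,0.026,0,0,0,9,0,0.24,0.032,0,0,0,11,0,0.28,0.037,0,0,0,13,0,0.302,0.0395,0,0,0,14.2,0]}}

```text
t: 7.75
eef_pos: [0.5893, 0.1588, 0.2856]
tool_rot: [-0.001, 0.73, 0.683, -0.0]
contact_force: [0.7, -0.1, -2.4]
gripper_width: 0.133
grasp_force: 58.9
```

Request:
{"fn": "arm_command", "kwargs": {"commands": [0.0065,0.0007,0,0,0,0.2,0,0.0065,0.0007,0,0,0,0.2,0,0.0065,0.0007,0,0,0,0.2,0]}}

```text
t: 8.05
eef_pos: [0.5922, 0.1581, 0.2861]
tool_rot: [0.0, 0.733, 0.68, -0.001]
contact_force: [0.5, -0.5, -2.5]
gripper_width: 0.125
grasp_force: 58.9
```

```bash
cat > over.py <<'E'
from h import *
def view(tag,sx=(140,300,190,310),dx=(180,340,110,230),k=2.5):
    a=shot('scene','s'+tag); b=shot('side','d'+tag); o=get_obs(); print(o['t'],o['eef_pos'],o['contact_force'].round(1),R.from_quat(o['tool_rot'],scalar_first=True).as_matrix().round(4).tolist())
    cr=lambda c,r: cv2.resize(c['img'][r[2]:r[3],r[0]:r[1]],None,fx=k,fy=k,interpolation=cv2.INTER_CUBIC)
    cv2.imwrite(f'pics/v{tag}.png',np.hstack([cr(a,sx),cr(b,dx)])[:,:,::-1])
E
python3 -c "
from over import *; view('7',(130,290,70,310),(170,330,20,260))"
```

```text
8.15 [0.59237781 0.15788812 0.28639841] [-0.4 -0.6 -3. ] [[0.0763, 0.9971, -0.0002], [0.9971, -0.0763, -0.0011], [-0.0011, -0.0001, -1.0]]
```

View pics/v7.png

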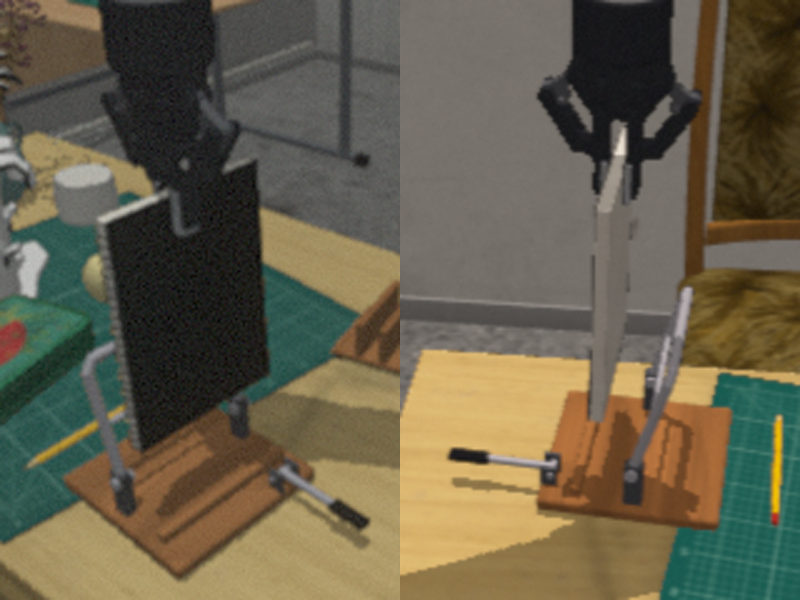

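```bash
cat > nbfit.py <<'E'
from h import *
from scipy.optimize import least_squares
C={k:np.load(f'pics/{f}.npz') for k,f in (('s','s0'),('d','d0'))}
def proj(k,P):
    T=C[k]['T'];K=C[k]['K']; q=((P-T[:3,3])@T[:3,:3])@K.T; return q[:2]/q[2]
def nbfit(obs,T0):
    # obs: cam,(front -1/back 1, left 1/right -1, top 1/bottom 0), px. pose: foot xyz + rotvec (x back,y left,z up)
    f=lambda v: np.concatenate([proj(k,v[:3]+R.from_rotvec(v[3:]).apply([.006*a,.073*b,.208*c]))-np.array(u)+.3 for k,(a,b,c),u in obs])
    r=least_squares(f,T0,loss='soft_l1'); v=r.x; print(np.round(f(v).reshape(-1,2),1).tolist())
    M=R.from_rotvec(v[3:]).as_matrix(); print('foot',v[:3].round(4),'head',(v[:3]+.208*M[:,2]).round(4),'euler zyx',R.from_rotvec(v[3:]).as_euler('ZYX',degrees=True).round(2)); return v,M
E
python3 - <<'E'
from nbfit import *
s=lambda X,Y:(130+X/2.5,70+Y/2.5); d=lambda X,Y:(170+(X-400)/2.5,20+Y/2.5)
obs=[('s',(-1,1,1),s(111,222)),('s',(-1,1,0),s(138,450)),('s',(-1,-1,1),s(257,161)),('s',(-1,-1,0),s(271,373)),('s',(1,1,1),s(98,212)),('s',(1,1,0),s(125,440)),
('d',(-1,-1,1),d(598,210)),('d',(-1,-1,0),d(590,418)),('d',(1,-1,0),d(604,420))]
v,M=nbfit(obs,[.592,.155,.11,0,0,-.07])
o=get_obs(); Rt=R.from_quat(o['tool_rot'],scalar_first=True).as_matrix()
print('foot in tool',Rt.T@(v[:3]-o['eef_pos']),'head',Rt.T@(v[:3]+.208*M[:,2]-o['eef_pos']))
E
```

```text
[[-1.4, -1.8], [0.0, 0.3], [0.6, -1.1], [-2.2, -0.1], [-0.4, 0.2], [1.6, 1.6], [-2.0, 0.4], [0.3, 0.4], [0.1, 0.2]]
foot [0.5917 0.1568 0.1131] head [0.5905 0.1527 0.321 ] euler zyx [-4.07 -0.25  1.16]
foot in tool [-0.00094901 -0.00058512  0.17334827] head [-0.00538072 -0.00148845 -0.03460256]
```

The notebook hangs plumb over the stand, facing it squarely, and the stand is clear. I'll tilt it about its foot first, then lower it.

Request:
{"fn": "arm_command", "kwargs": {"commands": [0.001,0.0055,0,1.75,0,0,0,0.001,0.0168,0.003,5.25,0,0,0,0.001,0.0274,0.009,8.75,0,0,0,0.001,0.0378,0.016,12.25,0,0,0,0.001,0.048,0.022,15.75,0,0,0,0.001,0.0532,0.0281,17.5,0,0,0,0.001,0.0532,0.0281,17.5,0,0,0]}}

```text
t: 8.85
eef_pos: [0.6461, 0.155, 0.2561]
tool_rot: [-0.112, 0.725, 0.671, -0.105]
contact_force: [-0.1, -0.0, -3.3]
gripper_width: 0.131
grasp_force: 58.9
```

```bash
cat > st.py <<'E'
from h import *
o=get_obs(); Rt=R.from_quat(o['tool_rot'],scalar_first=True).as_matrix(); y=-.0734
S=R.from_euler('z',y).as_matrix(); p=np.array([.623,.153,0])
tl=lambda P:(S.T@(np.array(P)-p)).round(4)
print(o['t'],'tcp stand',tl(o['eef_pos']),'foot',tl(o['eef_pos']+Rt@[-.0035,0,.174]),'tool in stand',(S.T@Rt).round(4).tolist(),o['contact_force'].round(1),o['grasp_force'].round(0))
E
python3 st.py
```

```text
Traceback (most recent call last):
  File "st.py", line 5, in <module>
    print(o['t'],'tcp stand',tl(o['eef_pos']),'foot',tl(o['eef_pos']+Rt@[-.0035,0,.174]),'tool in stand',(S.T@Rt).round(4).tolist(),o['contact_force'].round(1),o['grasp_force'].round(0))
                                                                                                                                                                ^^^^^^^^^^^^^^^^^^^^^^
AttributeError: 'float' object has no attribute 'round'
```

```bash
sed -i "s/o\['grasp_force'\].round(0)/o['grasp_force']/" st.py; python3 st.py
```

```text
8.85 tcp stand [0.0229 0.0037 0.2561] foot [-0.0298 -0.      0.0903] tool in stand [[0.0031, 0.9531, -0.3027], [1.0, -0.0036, -0.001], [-0.0021, -0.3027, -0.9531]] [-0.1 -0.  -3.3] 58.883267641067505
```

Request:
{"fn": "arm_command", "kwargs": {"commands": [0,0.0036,0.0114,0,0,0,0,0,0.0082,0.0257,0,0,0,0,0,0.0127,0.04,0,0,0,0,0,0.0167,0.0524,0,0,0,0,0,0.0191,0.06,0,0,0,0,0,0.02,0.0629,0,0,0,0,0,0.02,0.0629,0,0,0,0]}}

```text
t: 9.55
eef_pos: [0.6451, 0.1575, 0.1921]
tool_rot: [-0.112, 0.724, 0.673, -0.104]
contact_force: [0.3, 0.2, -3.4]
gripper_width: 0.132
grasp_force: 58.9
```

```bash
python3 st.py;python3 -c "
from over import *; view('8',(130,290,70,310),(170,330,20,260))"
```

```text
9.55 tcp stand [0.0217 0.0061 0.1921] foot [-0.0307  0.0026  0.0262] tool in stand [[-0.0002, 0.9536, -0.3012], [1.0, 0.0001, -0.0002], [-0.0002, -0.3012, -0.9536]] [ 0.3  0.2 -3.4] 58.920825719833374
9.65 [0.64566935 0.15761099 0.19305977] [ 1.1 -0.2 -2.6] [[0.0732, 0.9515, -0.2989], [0.9973, -0.0697, 0.0223], [0.0004, -0.2998, -0.954]]
```

View pics/v8.png

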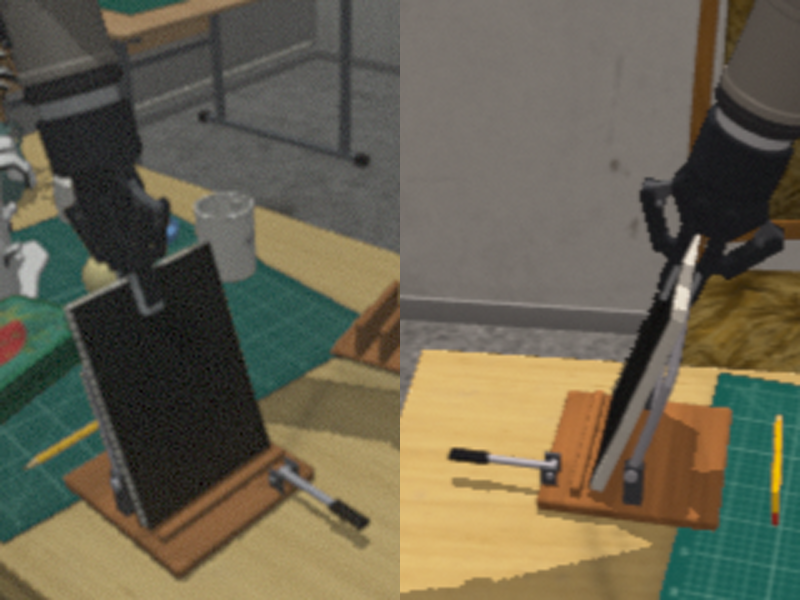

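```bash
python3 - <<'E'
from nbfit import *
s=lambda X,Y:(130+X/2.5,70+Y/2.5); d=lambda X,Y:(170+(X-400)/2.5,20+Y/2.5)
obs=[('s',(-1,1,1),s(77,306)),('s',(-1,1,0),s(147,528)),('s',(-1,-1,1),s(210,244)),('s',(-1,-1,0),s(269,449)),('s',(1,1,1),s(68,300)),
('d',(-1,-1,0),d(592,487)),('d',(1,-1,0),d(606,491)),('d',(-1,-1,1),d(675,310)),('d',(1,-1,1),d(688,310))]
v,M=nbfit(obs,[.592,.155,.03,0,.3,-.07])
S=R.from_euler('z',-.0734).as_matrix(); p=np.array([.623,.153,0]); print('stand',S.T@(v[:3]-p),S.T@(v[:3]+.208*M[:,2]-p))
inv={'s':lambda q:((q[0]-130+.3)*2.5,(q[1]-70+.3)*2.5),'d':lambda q:((q[0]-170+.3)*2.5+400,(q[1]-20+.3)*2.5)}
for n,P in (('lip bl',(-.045,.075,.03)),('lip br',(-.045,-.075,.03)),('lip fl',(-.055,.075,.03)),('lip fr',(-.055,-.075,.03)),('FL',(-.085,.085,.018)),('FR',(-.085,-.085,.018)),('BR',(.085,-.085,.018)),('BL',(.085,.085,.018))):
    print(n,[np.round(inv[k](proj(k,p+S@P)),0).tolist() for k in 'sd'])
E
python3 - <<'E'
import sys; sys.path.insert(0,'.'); import os; os.chdir('.')
from h import *
a=cv2.imread('pics/s8.png')[255:305,165:265]; b=cv2.imread('pics/d8.png')[170:235,220:310]
a=cv2.resize(a,None,fx=6,fy=6,interpolation=cv2.INTER_CUBIC);b=cv2.resize(b,None,fx=4,fy=4,interpolation=cv2.INTER_CUBIC)
b=cv2.copyMakeBorder(b,0,0,0,600-b.shape[1],0); cv2.imwrite('pics/v9.png',np.vstack([a,b])); print(a.shape,b.shape)
E
```

```text
[[-0.6, -0.8], [1.5, 0.3], [-0.7, -1.9], [-1.9, -2.3], [-0.5, 1.3], [0.5, -0.4], [-0.2, -0.5], [-1.8, 2.4], [-1.4, 4.2]]
foot [0.5901 0.1611 0.0292] head [0.6501 0.154  0.2282] euler zyx [-0.   16.79  1.95]
stand [-0.0333908   0.0056319   0.02920648] [0.02700185 0.00298026 0.22822833]
lip bl [[155.0, 530.0], [605.0, 390.0]]
lip br [[277.0, 443.0], [581.0, 489.0]]
lip fl [[162.0, 536.0], [595.0, 389.0]]
lip fr [[285.0, 448.0], [570.0, 488.0]]
FL [[177.0, 571.0], [568.0, 389.0]]
FR [[316.0, 466.0], [536.0, 501.0]]
BR [[197.0, 393.0], [720.0, 523.0]]
BL [[61.0, 476.0], [733.0, 407.0]]
(300, 600, 3) (260, 600, 3)
```

View pics/v9.png

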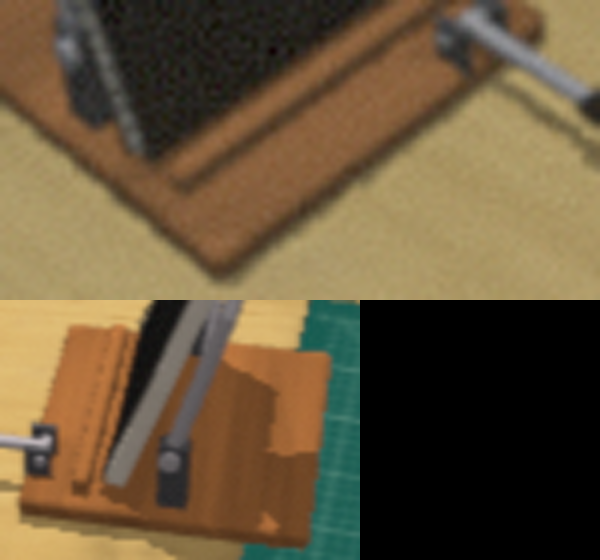

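The close crops show the notebook's foot between the lip and the posts, with its lower front corners at scene (190, 281.3) and side (246.5, 215.8), and the bar just behind it. To cancel calibration bias, I'll reference these corners to the board corners seen in the same images.

Run:
```python
from nbfit import *
b=.085; src=np.float32([(b,b),(b,-b),(-b,b),(-b,-b)])
im={'s':np.float32([(156.3,262),(210.5,228.3),(201.5,299.6),(255.2,258)]),'d':np.float32([(302.5,183),(297.2,230),(237,176.5),(225.5,221)])}
obs={'s':[(190,281.3),(187,280)],'d':[(246.5,215.75),(250.5,216.75)]}
H={k:cv2.findHomography(im[k],src)[0] for k in im}
for z in (0,.003,.006,.009,.012):
    print(z,end=' ')
    for k in 'sd':
        g=proj(k,np.array([.59,.16,.018]))-proj(k,np.array([.59,.16,.018+z]))
        for u in obs[k]:
            q=H[k]@np.r_[np.array(u)+g,1]; print(k,(q[:2]/q[2]*1000).round(1),end=' ')
    print()
```

```text
0 s [-24.6  69.2] s [-16.3  71.3] d [-37.8 -58.3] d [-27.8 -60.1] 
0.003 s [-27.   70.8] s [-18.8  72.9] d [-37.4 -61.5] d [-27.4 -63.3] 
0.006 s [-29.5  72.4] s [-21.3  74.6] d [-37.  -64.7] d [-27.  -66.5] 
0.009 s [-32.   74.1] s [-23.8  76.2] d [-36.6 -67.9] d [-26.6 -69.7] 
0.012 s [-34.5  75.7] s [-26.3  77.8] d [-36.2 -71.2] d [-26.2 -72.9]
```

Request:
{"fn": "arm_command", "kwargs": {"commands": [-0.0024,0,0,0,0,0,0,-0.0024,0.0009,0.0029,0,0,0,0,-0.0024,0.0015,0.0048,0,0,0,0,-0.0024,0.0015,0.0048,0,0,0,0]}}

```text
t: 10.05
eef_pos: [0.6451, 0.155, 0.1874]
tool_rot: [-0.111, 0.724, 0.673, -0.104]
contact_force: [-0.2, 0.4, -2.5]
gripper_width: 0.126
grasp_force: 59.1
```

Request:
{"fn": "arm_command", "kwargs": {"commands": [0,0.0003,0.001,0,0,0,0,0,0.0003,0.001,0,0,0,0]}}

```text
t: 10.25
eef_pos: [0.6454, 0.1552, 0.1871]
tool_rot: [-0.111, 0.724, 0.673, -0.103]
contact_force: [1.7, -0.1, 2.9]
gripper_width: 0.123
grasp_force: 59.6
```

```bash
python3 st.py
```

```text
10.25 tcp stand [0.0222 0.0038 0.1871] foot [-0.03    0.0004  0.0211] tool in stand [[-0.0001, 0.954, -0.3], [1.0, 0.0002, 0.0003], [0.0004, -0.3, -0.954]] [ 1.7 -0.1  2.9] 59.647749066352844
```

Request:
{"fn": "arm_command", "kwargs": {"commands": [0,0.0015,0,0.5,0,0,0,0,0.0027,0,0.9,0,0,0,0,0.0027,0,0.9,0,0,0]}}

```text
t: 10.55
eef_pos: [0.6483, 0.155, 0.1862]
tool_rot: [-0.117, 0.723, 0.672, -0.108]
contact_force: [1.4, 0.4, 4.8]
gripper_width: 0.126
grasp_force: 60.0
```

Request:
{"fn": "arm_command", "kwargs": {"commands": [0,0.0012,0,0.4,0,0,0,0,0.0021,0,0.7,0,0,0,0,0.0021,0,0.7,0,0,0]}}

```text
t: 10.85
eef_pos: [0.6494, 0.1549, 0.1855]
tool_rot: [-0.122, 0.722, 0.671, -0.113]
contact_force: [-2.6, -1.0, 6.0]
gripper_width: 0.129
grasp_force: 60.1
```

Force in x has reversed, so the notebook is now against the bar. Releasing and backing out along the fingers.

Request:
{"fn": "arm_command", "kwargs": {"commands": [0,0,0,0,0,0,0.15,0,0,0,0,0,0,0.22,0,0,0,0,0,0,0.3,0,0,0,0,0,0,0.35,0,0,0,0,0,0,0.35]}}

```text
t: 11.35
eef_pos: [0.6496, 0.1547, 0.1848]
tool_rot: [-0.122, 0.722, 0.671, -0.113]
contact_force: [-0.1, 0.4, -0.1]
gripper_width: 0.353
grasp_force: 0.0
```

Request:
{"fn": "arm_command", "kwargs": {"commands": [0,0,-0.008,0,0,0,0.35,0,0,-0.025,0,0,0,0.35,0,0,-0.05,0,0,0,0.35,0,0,-0.085,0,0,0,0.35,0,0,-0.12,0,0,0,0.35,0,0,-0.13,0,0,0,0.35,0,0,-0.13,0,0,0,0.35]}}

```text
t: 12.05
eef_pos: [0.6932, 0.1516, 0.3098]
tool_rot: [-0.121, 0.723, 0.671, -0.111]
contact_force: [-0.2, -0.2, -0.1]
gripper_width: 0.35
grasp_force: 0.0
```

```bash
cat > chk.py <<'E'
# compare scene/side views of the dark notebook cover with the modelled front cover (mask IoU + extents), no viewing needed
from nbfit import *
import sys
S=R.from_euler('z',-.0734).as_matrix(); p=np.array([.623,.153,0])
def quad(k,th,x=-.03,y=0,z=.02,roll=0):
    out=[]
    for b,c in ((1,1),(-1,1),(-1,0),(1,0)):
        q=np.array([-.006,.073*b,.208*c]); q=R.from_euler('ZYX',[0,th,roll],degrees=True).apply(q)+[x,y,z]; out.append(proj(k,p+S@q))
    return np.array(out)
if __name__=='__main__':
    c=shot('scene','sc'+sys.argv[1]); shot('side','dc'+sys.argv[1])
    g=c['img'].max(2); m=(g<60).astype(np.uint8); m=cv2.morphologyEx(m,cv2.MORPH_OPEN,np.ones((3,3)))
    n,l,s,ce=cv2.connectedComponentsWithStats(m); 
    i=l[240,210] if l[240,210] else l[235,200]; print('area',s[i].tolist())
    cn=max(cv2.findContours((l==i).astype(np.uint8),cv2.RETR_EXTERNAL,cv2.CHAIN_APPROX_NONE)[0],key=len)
    print('poly',cv2.approxPolyDP(cn,4,True)[:,0].tolist()); print('model',quad('s',19).round(1).tolist())
    o=get_obs();print(o['t'],o['eef_pos'].round(4),o['contact_force'].round(1))
E
python3 chk.py 1
```

```text
area [159, 170, 79, 112, 5161]
poly [[213, 170], [159, 195], [190, 281], [237, 249]]
model [[157.5, 194.0], [212.4, 167.7], [237.5, 248.2], [190.0, 281.8]]
12.15 [0.6915 0.1516 0.3067] [ 0.   1.1 -0.3]
```

The fitted notebook outline matches the model within 1–2 px, so it is standing centred and leaning. Next I'll work out the move to the keeper.

```bash
cat > goto.py <<'E'
from h import *
import sys
def delta(P,M):
    o=get_obs(); Rt=R.from_quat(o['tool_rot'],scalar_first=True)
    print('t',(Rt.inv().apply(np.array(P)-o['eef_pos'])).round(4),'r',(Rt.inv()*R.from_matrix(M)).as_rotvec(degrees=True).round(2),'q',o['q'].round(2))
S=R.from_euler('z',-.0734).as_matrix()
K=S@np.array([[-1,0,0],[0,1,0],[0,0,-1.]])
if __name__=='__main__': delta([float(a) for a in sys.argv[1:4]],K)
E
python3 goto.py .4593 .1155 .30; python3 goto.py .4593 .1155 .2
```

```text
t [-0.053  -0.214   0.0816] r [-15.08 -15.04 -89.07] q [-0.25  0.69 -0.02  1.07 -0.1   1.7  -0.33]
t [-0.0529 -0.1812  0.1761] r [-15.08 -15.04 -89.07] q [-0.25  0.69 -0.02  1.07 -0.1   1.7  -0.33]
```

Request:
{"fn": "arm_command", "kwargs": {"commands": [-0.005,-0.018,0.006,-1.3,-1.3,-7.4,0.4,-0.01,-0.037,0.013,-2.5,-2.5,-14.8,0.4,-0.015,-0.056,0.02,-3.8,-3.8,-22.3,0.4,-0.02,-0.075,0.028,-5,-5,-29.7,0.4,-0.025,-0.095,0.036,-6.3,-6.3,-37.1,0.4,-0.03,-0.115,0.044,-7.5,-7.5,-44.5,0.4,-0.035,-0.135,0.052,-8.8,-8.8,-52,0.4,-0.04,-0.16,0.061,-10,-10,-59.4,0.4]}}

```text
t: 12.95
eef_pos: [0.5163, 0.1239, 0.3006]
tool_rot: [-0.045, 0.288, 0.956, -0.042]
contact_force: [0.1, -0.0, 0.6]
gripper_width: 0.401
grasp_force: 0.0
```

```bash
python3 goto.py .4593 .1155 .2
```

```text
t [ 0.0363 -0.0274  0.1066] r [ -5.07  -5.08 -29.33] q [-0.15  0.26 -0.26  1.72  0.08  1.3   0.56]
```

Request:
{"fn": "arm_command", "kwargs": {"commands": [0.006,-0.005,0.015,-1.2,-1.2,-7,0.4,0.015,-0.01,0.04,-2.4,-2.4,-14,0.4,0.024,-0.017,0.065,-3.6,-3.6,-21,0.4,0.031,-0.023,0.09,-4.7,-4.7,-27,0.4,0.0363,-0.0274,0.1066,-5.1,-5.1,-29.3,0.4,0.0363,-0.0274,0.1066,-5.1,-5.1,-29.3,0.4,0.0363,-0.0274,0.1066,-5.1,-5.1,-29.3,0.4]}}

```text
t: 13.65
eef_pos: [0.4612, 0.1161, 0.2015]
tool_rot: [0.001, 0.041, 0.999, 0.0]
contact_force: [0.2, 0.1, 0.4]
gripper_width: 0.399
grasp_force: 0.0
```

```bash
python3 goto.py .4593 .1155 .014
python3 - <<'E'
from h import *
c=shot('wrist','w3'); T=c['pose'];K=c['camera_matrix']; print(T.round(3).tolist())
# backproject dark paddle blob onto z=.034
g=c['img'].max(2); m=(g<45).astype(np.uint8); n,l,s,ce=cv2.connectedComponentsWithStats(m)
P=np.array([.4593,.1155,.034])
def proj(P):
    p=(P-T[:3,3])@T[:3,:3]; r=np.linalg.norm(p[:2]); return K[:2,2]+K[0,0]*np.arctan2(r,p[2])*p[:2]/r
def back(u,z):
    d=(np.array(u)-K[:2,2])/K[0,0]; th=np.linalg.norm(d); v=T[:3,:3]@np.r_[np.sin(th)*d/th,np.cos(th)]; return T[:3,3]+v*(z-T[2,3])/v[2]
print('pred',proj(P))
for i in range(1,n):
    if s[i,4]>40: print(s[i].tolist(),ce[i].round(1).tolist(),back(ce[i],.034).round(4).tolist())
E
```

```text
t [ 0.0021 -0.0008  0.1875] r [ 0.02  0.07 -0.44] q [-0.07  0.2  -0.34  2.03  0.09  0.92  1.03]
[[0.081, 0.946, 0.315, 0.381], [0.997, -0.077, -0.025, 0.123], [0.0, 0.316, -0.949, 0.344], [0.0, 0.0, 0.0, 1.0]]
pred [256.12384749 172.25153159]
[166, 36, 102, 13, 355] [209.6, 41.5] [0.316, 0.0795, 0.034]
[251, 159, 11, 34, 360] [256.0, 175.3] [0.4627, 0.1151, 0.034]
[42, 239, 432, 145, 36069] [263.4, 333.1] [0.6932, 0.1062, 0.034]
[198, 249, 11, 12, 77] [203.1, 253.7] [0.5544, 0.0432, 0.034]
[440, 278, 10, 12, 48] [444.8, 284.6] [0.6504, 0.3844, 0.034]
[0, 364, 14, 20, 60] [6.5, 374.1] [0.9375, -0.5987, 0.034]
```

The wrist view puts the paddle's centre at (0.4627, 0.1151), within 2 mm of the prediction. Going down to grip it.

Request:
{"fn": "arm_command", "kwargs": {"commands": [0.001,-0.0007,0.03,0,0,-0.4,0.4,0.001,-0.0007,0.07,0,0,-0.4,0.4,0.001,-0.0007,0.11,0,0,-0.4,0.4,0.001,-0.0007,0.145,0,0,-0.4,0.4,0.001,-0.0007,0.17,0,0,-0.4,0.4,0.001,-0.0007,0.184,0,0,-0.4,0.4,0.001,-0.0007,0.185,0,0,-0.4,0.4,0.001,-0.0007,0.185,0,0,-0.4,0.4]}}

```text
t: 14.5
eef_pos: [0.4621, 0.1163, 0.0172]
tool_rot: [0.002, 0.037, 0.999, 0.001]
contact_force: [-0.3, 0.9, -1.0]
gripper_width: 0.397
grasp_force: 0.0
```

Request:
{"fn": "arm_command", "kwargs": {"commands": [0,0,0,0,0,0,0,0,0,0,0,0,0,0,0,0,0,0,0,0,0,0,0,0,0,0,0,0], "force": 20}}

```text
t: 14.9
eef_pos: [0.4622, 0.1147, 0.0179]
tool_rot: [0.002, 0.037, 0.999, -0.0]
contact_force: [-0.1, -5.4, 7.2]
gripper_width: 0.154
grasp_force: 23.1
```

Request:
{"fn": "arm_command", "kwargs": {"commands": [-0.0009,0,-0.0121,0,0,0,0,-0.0064,0,-0.0315,0,0,0,0,-0.019,0,-0.0522,0,0,0,0,-0.0372,0,-0.0682,0,0,0,0,-0.0593,0,-0.078,0,0,0,0,-0.0753,0,-0.0808,0,0,0,0,-0.0753,0,-0.0808,0,0,0,0]}}

```text
t: 15.6
eef_pos: [0.5378, 0.1087, 0.0992]
tool_rot: [0.002, 0.038, 0.999, -0.0]
contact_force: [-2.7, -6.0, 12.4]
gripper_width: 0.156
grasp_force: 23.7
```

Request:
{"fn": "arm_command", "kwargs": {"commands": [-0.008,0,0,0,0,0,0,-0.0161,0,0.0005,0,0,0,0,-0.028,0,0.0029,0,0,0,0,-0.0357,0,0.0056,0,0,0,0,-0.0357,0,0.0056,0,0,0,0]}}

```text
t: 16.1
eef_pos: [0.5731, 0.1059, 0.0932]
tool_rot: [0.003, 0.037, 0.999, -0.0]
contact_force: [-0.7, -6.1, 7.4]
gripper_width: 0.156
grasp_force: 21.2
```

```bash
python3 st.py; python3 chk.py 2
```

```text
16.1 tcp stand [-0.0463 -0.0506  0.0932] foot [-0.0419 -0.0507 -0.0807] tool in stand [[-1.0, 0.0016, 0.0051], [0.0016, 1.0, -0.0003], [-0.0051, -0.0003, -1.0]] [-0.7 -6.1  7.4] 21.19405299425125
area [160, 165, 94, 116, 6497]
poly [[245, 165], [230, 171], [211, 167], [160, 194], [190, 280], [237, 249], [236, 217], [246, 209], [253, 190], [246, 183]]
model [[157.5, 194.0], [212.4, 167.7], [237.5, 248.2], [190.0, 281.8]]
16.2 [0.5726 0.1059 0.0934] [-0.2 -6.7  7.1]
```

Request:
{"fn": "arm_command", "kwargs": {"commands": [0,0,0,0,0,0,0.25,0,0,0,0,0,0,0.4,0,0,0,0,0,0,0.45,0,0,0,0,0,0,0.45,0.015,0,-0.008,0,0,0,0.45,0.045,0,-0.03,0,0,0,0.45,0.07,0,-0.07,0,0,0,0.45,0.08,0,-0.11,0,0,0,0.45]}}

```text
t: 17.0
eef_pos: [0.4884, 0.1137, 0.2023]
tool_rot: [-0.0, 0.036, 0.999, -0.0]
contact_force: [1.5, 1.4, 0.2]
gripper_width: 0.447
grasp_force: 0.0
```

Request:
{"fn": "arm_command", "kwargs": {"commands": [0,0,-0.03,0,0,0,0.45,0,0,-0.07,0,0,0,0.45,0,0,-0.11,0,0,0,0.45,0,0,-0.12,0,0,0,0.45,0,0,-0.12,0,0,0,0.45]}}

```text
t: 17.5
eef_pos: [0.492, 0.1139, 0.3238]
tool_rot: [0.003, 0.036, 0.999, 0.001]
contact_force: [-0.4, 0.2, -0.8]
gripper_width: 0.451
grasp_force: 0.0
```

```bash
python3 chk.py 3
python3 - <<'E'
from nbfit import *
S=R.from_euler('z',-.0734).as_matrix(); p=np.array([.623,.153,0])
# keeper: compare bright rod with model for angles; difference with image before keeper raised
for k,a,b in (('s','pics/sc1.png','pics/sc3.png'),('d','pics/dc1.png','pics/dc3.png')):
    d=np.abs(cv2.imread(a).astype(int)-cv2.imread(b)).max(2)
    for th in (1.57,2.0,2.2,2.3,2.4,2.5,2.75):
        P=[proj(k,p+S@np.array([-.075-r*np.cos(th),-.05,.03+r*np.sin(th)])) for r in np.linspace(.015,.098,30)]
        print(k,th,'mean diff',np.mean([d[int(round(v)),int(round(u))] for u,v in P]).round(0))
    P=[proj(k,p+S@np.array([-.075-r,-.05,.03])) for r in np.linspace(.015,.098,30)]
    print(k,'old place diff',np.mean([d[int(round(v)),int(round(u))] for u,v in P]).round(0))
# bystander drift (start vs now)
for k,a,b,boxes in (('d','pics/d0.png','pics/dc3.png',{'eraser/sharp':(285,335,180,212),'pencil':(185,232,312,328)}),):
    A=cv2.imread(a).astype(int);B=cv2.imread(b)
    for n,(r0,r1,c0,c1) in boxes.items():
        print(n,cv2.phaseCorrelate(np.float64(A[r0:r1,c0:c1].max(2)),np.float64(B[r0:r1,c0:c1].max(2))))
E
```

```text
area [159, 170, 76, 111, 5070]
poly [[213, 170], [159, 195], [190, 280], [234, 251]]
model [[157.5, 194.0], [212.4, 167.7], [237.5, 248.2], [190.0, 281.8]]
17.6 [0.4906 0.1131 0.3208] [ 0.1  0.5 -0.7]
s 1.57 mean diff 17.0
s 2.0 mean diff 21.0
s 2.2 mean diff 61.0
s 2.3 mean diff 55.0
s 2.4 mean diff 41.0
s 2.5 mean diff 20.0
s 2.75 mean diff 12.0
s old place diff 101.0
d 1.57 mean diff 1.0
d 2.0 mean diff 11.0
d 2.2 mean diff 59.0
d 2.3 mean diff 49.0
d 2.4 mean diff 10.0
d 2.5 mean diff 4.0
d 2.75 mean diff 2.0
d old place diff 122.0
eraser/sharp ((0.21621814743458678, -0.5554710337922195), 0.5468228155868785)
pencil ((-0.029876118499679194, 0.06707287834428044), 1.0073976334625936)
```

The keeper reads about 2.2 rad in both views and rests on the notebook, which hasn't moved. Nothing came near the other things, and the gripper is clear.

```bash
python3 -c "
from h import *; print(hand_in())"
```

```text
the job is handed in; nothing more can be done
None
```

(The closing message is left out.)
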